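# Rotate the battery packs between charger, work lamp and storage holder

## Robot

A 6-joint arm with a two-finger parallel gripper is mounted at the origin on the work surface; the furniture and walls round the work are solid. World frame = base frame: x ahead of the robot, y to its left, z up, the work surface at z = 0. Lengths are in m, angles in rad, forces in N, time in s.
With the tool pointing down it reaches from about 0.35 to 0.975 m from the base axis. Payload 4.9 kg.
Tool frame: the origin (TCP) lies on the front face of the gripper's body, between the roots of the fingers; the fingertips stand ctrl.finger_overhang ahead of it and the grasp point (between the pads) lies 54 mm ahead of it (ctrl.finger_overhang is the distance from the TCP to the fingertips, in m); z points along the fingers, y is the line along which they close (so a half turn about z gives the same grasp; the last joint's range is limited). The gripper opens to 85 mm and grips with 20 to 120 N. Pads are 22 mm wide; open, the fingers measure 114 mm over their backs; the gripper's body (76 mm by 85 mm) begins 54 mm behind the grasp point. The pads swing forward as they close: fully open they stand 13 mm farther back than shut.
Start: joints at [1.211, 0.053, 1.613, -0, 1.476, -0.119], TCP at [0.149, 0.607, 0.304] pointing down, gripper open.
Joint ranges: [-3.01, 3.01], [-1.01, 2.22], [0.06, 2.58], [-1.02, 4.17], [0.09, 2.62], [-3.14, 3.14]. Speed limits (rad/s): [2.57, 2.57, 3.14, 3.14, 3.14, 3.14].

## Interface

Orientations are given as a rotation vector (axis times angle).
In Python, from station import ctrl, vision gives the robot as it stands. The module is installed in compiled form; this text tells all that it offers.
- The arm moves only by the tool drive_tool, never from a script. Its argument "rows" is a list of rows, each a list of 2 entries, a list of its own where there are three numbers: the shift along the tool's x, y, z in m, then the turn about the tool's z in rad. A call has 1 to 10 rows; each row shifts and turns the commanded pose from where the row before left it, along the tool's axes as they then stand; what a row does not reach is not made up. A row lasts 1/10 s, in which the tool goes at most 50 mm and 8.59 degrees, less where a joint would pass 70% of its speed; a pose out of reach is approached as far as the arm can. A call with a gripper value outside its range is refused whole. "jaw" is the closure, from 0 (fully open) to 1 (shut), set as the call begins (left out, the last holds). The fingers move at their own pace and stop on an object; "grip_force" is the grip in N (left out, the last holds). Time passes only in rows, so rows that do not move let the fingers close. It gives the time, the measured TCP pose, the force, the opening and the grip force at its end, in the units of the state.
- ctrl.get_obs(): the state, without advancing time (a new reading comes with each control period).
- vision.get_image(name): name is "scene" or "top" or "wrist"; returns a dict with "image" (400x640x3 uint8, blue, green, red), "vertical_fov" (degrees; the focal length in pixels is half the picture's height over the tangent of half this angle, whatever the lens; pixels are square), "cx", "cy" (the principal point, pixels), "R" (3x3) and "t" (3): a world point X has camera coordinates R X + t. Camera axes: x right, y down, z forward; pixel columns grow to the right and rows downward; lengths in m; the calibration is good to about 2 mm. A picture is of the moment at which its call begins. There is no depth.
- ctrl.finish_job(): hands the job in; it is judged then, once.
The state is a dict: "t": time; "q": joint angles; "dq": joint speeds; "effort": joint torques, N m; "tool_pos": TCP position; "tool_rot": TCP orientation; "contact_force": force on the tool from outside, world axes, zero at the start; "wrist_torque": the same for the moment, N m; "opening": finger opening in m; "grip_force": force on a finger pad.
Only numpy, scipy, OpenCV 4.12 (cv2) and the standard library are available. Lean on these libraries where they do the work, as an engineer would, in place of code of your own. Each camera call takes 0.05 s, during which the arm holds its last target. There are 200 camera calls.

## Task

Each battery pack is in the wrong dock for its charge: put the full one (four green bars) in the work lamp, the flat one (one red bar) in the charger, and the half-charged one (two yellow bars) in the storage holder, where packs are kept half charged. All three docks are taken, so stand a pack on the free rubber mat on the way; keep the packs upright, put them in gently and fully home, leave them there released, and do not disturb the tape measure, the marker and the spanner.

Things in the scene. Friction and masses are not known exactly. Their poses are not given: they have to be found in the camera images.
- pack_full_c (a point): Upright battery pack 88 mm tall, 0.3 kg: black head (top 40 mm; 66 along x, 46 along y) on a slimmer grey stem (lower 48 mm; 54 x 34). Hold the head across its 46 mm (along y). Point: the centre, 44 mm above the underside, 24 mm below mid-head; z up; same either way round. Top display of four bars: all four lit green: full.
- pack_half_c (a point): Upright battery pack 88 mm tall, 0.3 kg: black head (top 40 mm; 66 along x, 46 along y) on a slimmer grey stem (lower 48 mm; 54 x 34). Hold the head across its 46 mm (along y). Point: the centre, 44 mm above the underside, 24 mm below mid-head; z up; same either way round. Top display of four bars: two lit yellow, two dark: half charged.
- pack_flat_c (a point): Upright battery pack 88 mm tall, 0.3 kg: black head (top 40 mm; 66 along x, 46 along y) on a slimmer grey stem (lower 48 mm; 54 x 34). Hold the head across its 46 mm (along y). Point: the centre, 44 mm above the underside, 24 mm below mid-head; z up; same either way round. Top display of four bars: one lit red, three dark: flat.
- charger_well (a point): Charger, fixed: grey housing 136 x 92 mm, air slots and a small green lamp towards -x. Well for a pack's stem, entered from above: 78 x 58 mm at the rim, narrowing to 60 x 40, long side along x. Point: middle of its floor, 14 mm above the bench, 28 mm below the rim; z up. Pack home: underside on the floor (centre 44 mm above the point), long side along x.
- lamp_well (a point): Work lamp, fixed: orange-yellow base 130 x 92 mm, tilted white-LED head 47 to 83 mm off towards -x, 70 mm high. Well for a pack's stem, entered from above: 78 x 58 mm at the rim, narrowing to 60 x 40, long side along x. Point: middle of its floor, 14 mm above the bench, 28 mm below the rim; z up. Pack home: underside on the floor (centre 44 mm above the point), long side along x.
- holder_well (a point): Storage holder, fixed: black cup on a plywood board 124 x 92 mm. Well for a pack's stem, entered from above: 78 x 58 mm at the rim, narrowing to 60 x 40, long side along x. Point: middle of its floor, 14 mm above the bench, 28 mm below the rim; z up. Pack home: underside on the floor (centre 44 mm above the point), long side along x.
- mat_top (a point): Blue-grey rubber mat, 120 x 100 x 4 mm, fixed to the bench, empty: a free spot where a pack can stand for the time being. Point: middle of its top face, 4 mm above the bench, x along its 120 mm, y along its 100 mm side. (The white steel cabinet beyond the work, a drawer open, is 180 mm high, with small things on it up to 240 mm.)
- tape_measure_c (a point): Yellow tape measure, 38 x 90 x 64 mm, standing on the bench; bystander. The point is at its middle, 32 mm up.
- marker_c (a point): White marker pen with a green cap, 17 x 135 x 16 mm, lying loose on the bench; bystander. The point is at its middle, 8 mm up.
- spanner_c (a point): Small steel combination spanner, 22 x 138 x 5 mm, lying loose on the bench; bystander. The point is at its middle, 2 mm up.

How it is judged:
At the end, for the whole second after the job is handed in: Full pack in the lamp, flat pack in the charger, half-charged pack in the holder: each within 10 mm of the well's middle, at most 6 mm above its floor, upright within 0.12 rad, long side along the well's within 0.2 rad, at rest (below 0.02 m/s) (horizontal distance between pack_full_c and lamp_well below 0.01 m and z of pack_full_c in the frame of lamp_well below 0.05 m and angle between each of pack_full_c, pack_flat_c, pack_half_c's own z axis and vertical below 0.12 rad and angle between the x axis of pack_full_c and the x axis of lamp_well, either way round below 0.2 rad and linear speed of each of pack_full, pack_flat, pack_half below 0.02 m/s and horizontal distance between pack_flat_c and charger_well below 0.01 m and z of pack_flat_c in the frame of charger_well below 0.05 m and angle between the x axis of pack_flat_c and the x axis of charger_well, either way round below 0.2 rad and horizontal distance between pack_half_c and holder_well below 0.01 m and z of pack_half_c in the frame of holder_well below 0.05 m and angle between the x axis of pack_half_c and the x axis of holder_well, either way round below 0.2 rad); the robot touches nothing.
It fails at once if the tape measure is pushed about (moved more than 25 mm) (distance of tape_measure_c from where it was at the start of the episode above 0.025 m).
It fails at once if the marker is pushed about (moved more than 25 mm) (distance of marker_c from where it was at the start of the episode above 0.025 m).
It fails at once if the spanner is pushed about (moved more than 25 mm) (distance of spanner_c from where it was at the start of the episode above 0.025 m).
It fails at once if a battery pack is tipped over (leans more than 0.7 rad) (angle between any of pack_full_c, pack_half_c, pack_flat_c's own z axis and vertical above 0.7 rad).
It fails at once if a battery pack is dropped or rammed into a dock (faster than 0.8 m/s over the well, less than 60 mm from home) ((horizontal distance between pack_full_c and charger_well below 0.02 m and z of pack_full_c in the frame of charger_well below 0.104 m and linear speed of pack_full above 0.8 m/s) or (horizontal distance between pack_full_c and lamp_well below 0.02 m and z of pack_full_c in the frame of lamp_well below 0.104 m and linear speed of pack_full above 0.8 m/s) or (horizontal distance between pack_full_c and holder_well below 0.02 m and z of pack_full_c in the frame of holder_well below 0.104 m and linear speed of pack_full above 0.8 m/s) or (horizontal distance between pack_half_c and charger_well below 0.02 m and z of pack_half_c in the frame of charger_well below 0.104 m and linear speed of pack_half above 0.8 m/s) or (horizontal distance between pack_half_c and lamp_well below 0.02 m and z of pack_half_c in the frame of lamp_well below 0.104 m and linear speed of pack_half above 0.8 m/s) or (horizontal distance between pack_half_c and holder_well below 0.02 m and z of pack_half_c in the frame of holder_well below 0.104 m and linear speed of pack_half above 0.8 m/s) or (horizontal distance between pack_flat_c and charger_well below 0.02 m and z of pack_flat_c in the frame of charger_well below 0.104 m and linear speed of pack_flat above 0.8 m/s) or (horizontal distance between pack_flat_c and lamp_well below 0.02 m and z of pack_flat_c in the frame of lamp_well below 0.104 m and linear speed of pack_flat above 0.8 m/s) or (horizontal distance between pack_flat_c and holder_well below 0.02 m and z of pack_flat_c in the frame of holder_well below 0.104 m and linear speed of pack_flat above 0.8 m/s)).
It also fails if it takes over 104 s, if anything falls off the work surface, if the arm or the gripper's body presses on something with over 40 N, if the wrist force passes 120 N, or if a joint passes its speed limit or range.

## Working session

There is one attempt and no reset: what is moved stays moved. The work goes in short steps, Python scripts to look and compute and a tool call to move; the robot and the scene stay as the last step left them, time stands still between calls to the robot, and variables do not carry over. Pictures are saved under pics/ and viewed, at most 14 in all, crops included, and the job is handed in when it is done.

Besides the shell and the picture viewer there is one more tool, called after "Call:" as name(argument=value, ...), one argument or row to a line, values as JSON. drive_tool: Moves the arm, as the interface text tells. Its arguments: {"type":"object","properties":{"rows":{"type":"array","items":{"type":"array"}},"jaw":{"type":"number"},"grip_force":{"type":"number"}},"required":["rows"]}

```bash
mkdir -p pics; python3 - <<'E'
from station import ctrl, vision
import cv2, numpy as np, pickle
for n in ("top","scene"):
    d=vision.get_image(n); cv2.imwrite(f"pics/{n}0.png",d["image"]); pickle.dump(d,open(f"{n}0.pkl","wb"))
    print(n,d["vertical_fov"],d["cx"],d["cy"],d["R"].round(3).tolist(),d["t"].round(3))
o=ctrl.get_obs(); print(o["t"],o["tool_pos"],o["tool_rot"],o["opening"],ctrl.finger_overhang)
E
```

```text
top 42.76700078733095 311.1383515379569 187.61727675009652 [[-0.018, -1.0, -0.02], [-0.992, 0.02, -0.125], [0.126, 0.018, -0.992]] [0.026 0.533 1.06 ]
scene 46.047830598385346 318.6756615881237 199.4286763668351 [[0.56, 0.828, 0.014], [0.697, -0.462, -0.548], [-0.448, 0.317, -0.836]] [-0.307 -0.316  1.263]
0.1 [0.14888975 0.60655535 0.30274377] [-3.77297353e-01 -3.11839497e+00  2.90872270e-03] 0.08553969061922034 0.0726
```

View pics/top0.png

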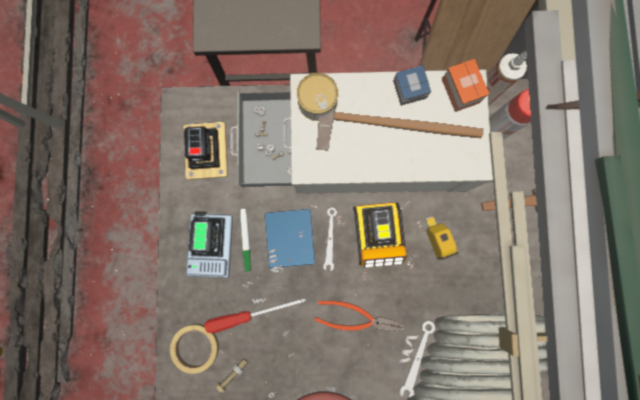

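View pics/scene0.png

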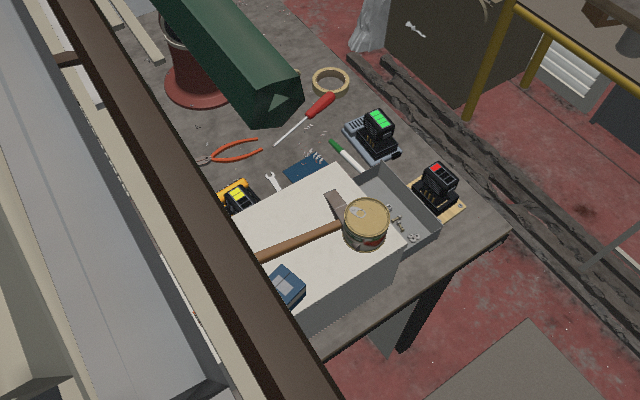

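```bash
cat > h.py <<'E'
import numpy as np, pickle, cv2
def cam(d):
    f=d["image"].shape[0]/2/np.tan(np.radians(d["vertical_fov"])/2)
    return f,-d["R"].T@d["t"]
def ray(d,p,z):
    f,C=cam(d); v=d["R"].T@np.array([(p[0]-d["cx"])/f,(p[1]-d["cy"])/f,1]); return C+v*(z-C[2])/v[2]
def proj(d,X):
    f,C=cam(d); c=d["R"]@np.array(X)+d["t"]; return np.array([d["cx"]+f*c[0]/c[2],d["cy"]+f*c[1]/c[2]])
E
python3 - <<'E'
from h import *
d=pickle.load(open("top0.pkl","rb")); s=pickle.load(open("scene0.pkl","rb"))
for c in (d,s): print(cam(c)[1], [proj(c,X).round() for X in ((0.149,.607,.304),(0,0,0),(0.5,0,0))])
for p in ((207,237),(203,143),(382,225),(290,238)): print(ray(d,p,.09).round(3))
im=d["image"]
a=cv2.resize(im[100:285,165:335],None,fx=4,fy=4,interpolation=cv2.INTER_CUBIC)[:600]
a=cv2.resize(im[110:285,175:265],None,fx=3.4,fy=3.4,interpolation=cv2.INTER_CUBIC)
b=cv2.resize(im[110:285,320:465],None,fx=3.4,fy=3.4,interpolation=cv2.INTER_CUBIC)
cv2.imwrite("pics/c1.png",np.hstack([a,b])); print(a.shape)
E
```

```text
[ 0.39560476 -0.00338394  1.11911026] [array([-71., 420.]), array([324., 444.]), array([319., 204.])]
[ 0.95879148 -0.2913385   0.88699737] [array([436., -74.]), array([204.,  82.]), array([306., 214.])]
[0.43  0.227 0.09 ]
[0.623 0.236 0.09 ]
[ 0.448 -0.126  0.09 ]
[0.425 0.059 0.09 ]
(595, 306, 3)
```

View pics/c1.png

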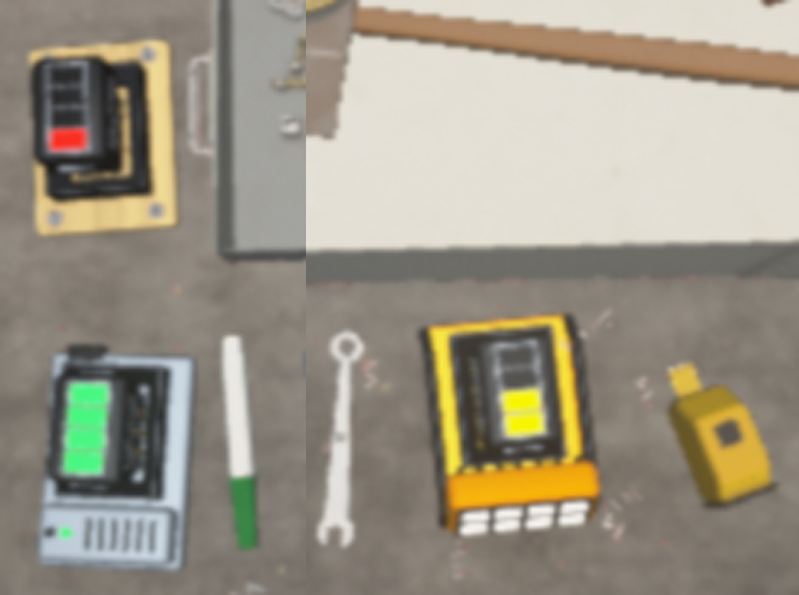

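```bash
cat >> h.py <<'E'
def mask(im,lo,hi): return cv2.inRange(cv2.cvtColor(im,cv2.COLOR_BGR2HSV),lo,hi)
def blob(m,roi=None):
    if roi is not None:
        k=np.zeros_like(m); k[roi[1]:roi[3],roi[0]:roi[2]]=255; m=m&k
    m=cv2.morphologyEx(m,cv2.MORPH_CLOSE,np.ones((5,5)))
    return max(cv2.findContours(m,cv2.RETR_EXTERNAL,cv2.CHAIN_APPROX_NONE)[0],key=cv2.contourArea)
def rect(d,c,z):
    "metric min-area rect of a contour on plane z: centre, size, yaw of first side, and mean"
    P=np.array([ray(d,p,z)[:2] for p in c[:,0]],np.float32)*1000
    return cv2.minAreaRect(P)
HS=dict(green=((55,120,120),(75,255,255)),red=((0,180,150),(8,255,255)),yellow=((28,150,170),(34,255,255)),blue=((95,60,60),(115,255,255)))
E
python3 - <<'E'
from h import *
d=pickle.load(open("top0.pkl","rb")); im=d["image"]
for n,roi,z in (("green",(185,210,230,260),.102),("red",(185,120,215,165),.102),("yellow",(370,215,392,245),.102),("blue",(260,200,320,275),.004)):
    c=blob(mask(im,*HS[n]),roi); r=rect(d,c,z); print(n,cv2.boundingRect(c),[np.round(v,1) for v in r])
for n,p,z in (("cabL",(291,183),.18),("cabR",(490,182),.18),("cabLow",(291,190),.0),("handle",(230,150),.06),("drawer",(238,185),.1),("hammer/can",(300,110),.24),("lampfix",(395,204),.05)): print(n,ray(d,p,z).round(3))
E
```

```text
green (194, 223, 12, 26) [array([432.9, 238.4]), array([20.6, 50.2]), np.float64(86.2)]
red (191, 148, 8, 5) [array([606.6, 250.7]), array([14.5,  8.3]), np.float64(88.7)]
yellow (378, 225, 11, 13) [array([ 435. , -126.2]), array([19.8, 23.7]), np.float64(88.9)]
blue (265, 209, 50, 59) [array([427.8,  66. ]), array([118.7,  99.1]), np.float64(3.9)]
cabL [0.524 0.051 0.18 ]
cabR [ 0.518 -0.317  0.18 ]
cabLow [0.533 0.061 0.   ]
handle [0.614 0.186 0.06 ]
drawer [0.533 0.162 0.1  ]
hammer/can [0.646 0.029 0.24 ]
lampfix [ 0.493 -0.159  0.05 ]
```

Call:
drive_tool(
  rows=[
    [[0,0,0],-0.12],
    [[0,0,0],-0.12],
    [[-0.034,-0.038,0],0],
    [[-0.034,-0.038,0],0],
    [[-0.034,-0.038,0],0],
    [[-0.034,-0.038,0],0],
    [[-0.034,-0.038,0],0],
    [[-0.034,-0.038,0],0],
    [[-0.034,-0.038,0],0],
    [[-0.034,-0.038,0],0],
  ],
  jaw=0.25,
)

```text
t: 1.1
tool_pos: [0.4163, 0.3068, 0.3035]
tool_rot: [-0.001, -3.141, 0.0]
contact_force: [-0.2, 0.4, -0.2]
opening: 0.064
grip_force: 0.0
```

Call:
drive_tool(
  rows=[
    [[-0.003,-0.043,0],0],
    [[-0.003,-0.043,0],0],
    [[-0.003,-0.043,0],0],
    [[-0.003,-0.043,0],0],
    [[-0.003,-0.043,0],0],
    [[-0.003,-0.043,0],0],
    [[-0.003,-0.043,0],0],
    [[-0.003,-0.043,0],0],
    [[-0.003,-0.043,0],0],
    [[-0.003,-0.043,0],0],
  ],
)

```text
t: 2.1
tool_pos: [0.4447, -0.1231, 0.3035]
tool_rot: [-0.002, -3.141, -0.0]
contact_force: [-0.1, 0.3, 0.4]
opening: 0.0641
grip_force: 0.0
```

```bash
python3 - <<'E'
from station import ctrl, vision
from h import *
d=vision.get_image("wrist"); cv2.imwrite("pics/w1.png",d["image"]); pickle.dump(d,open("w1.pkl","wb"))
print(cam(d),ctrl.get_obs()["tool_pos"])
c=blob(mask(d["image"],*HS["yellow"])); print(cv2.boundingRect(c),rect(d,c,.102))
E
```

```text
(np.float64(336.1734188128493), array([ 0.37132525, -0.1233204 ,  0.37368498])) [ 0.44481238 -0.12806309  0.30358619]
(302, 166, 28, 31) ((437.4086608886719, -126.1365737915039), (24.796388626098633, 20.86534309387207), 4.88201379776001)
```

View pics/w1.png

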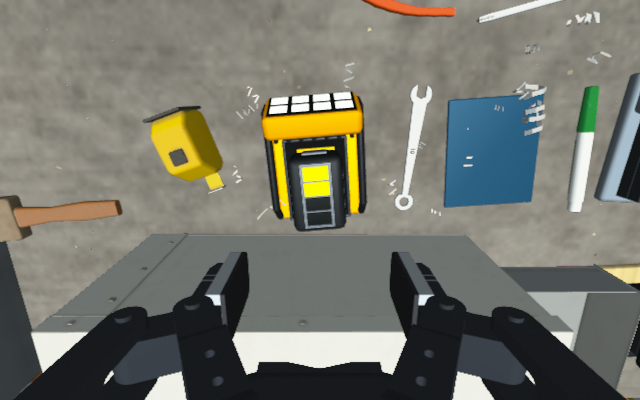

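```bash
python3 - <<'E'
from h import *
d=pickle.load(open("w1.pkl","rb")); im=d["image"]
cv2.imwrite("pics/w1c.png",cv2.resize(im[85:240,250:380],None,fx=3.8,fy=3.8,interpolation=cv2.INTER_CUBIC))
m=mask(im,*HS["yellow"]); m[:, :295]=0; m[:,345:]=0; m[:164]=0;m[200:]=0
for r in range(164,200):
    x=np.flatnonzero(m[r]); 
    if len(x) and r%4==0: print(r,x.min(),x.max(), ray(d,(x.min()-.5,r),.102)[:2].round(4), ray(d,(x.max()+.5,r),.102)[:2].round(4))
E
```

```text
168 302 327 [ 0.4263 -0.1377] [ 0.4263 -0.1163]
172 303 327 [ 0.4297 -0.1369] [ 0.4297 -0.1163]
176 303 327 [ 0.433  -0.1369] [ 0.4331 -0.1163]
180 303 319 [ 0.4364 -0.137 ] [ 0.4364 -0.1229]
184 304 328 [ 0.4398 -0.1362] [ 0.4399 -0.1154]
188 304 328 [ 0.4433 -0.1363] [ 0.4433 -0.1154]
192 305 329 [ 0.4468 -0.1355] [ 0.4468 -0.1145]
196 305 310 [ 0.4503 -0.1355] [ 0.4503 -0.1305]
```

View pics/w1c.png

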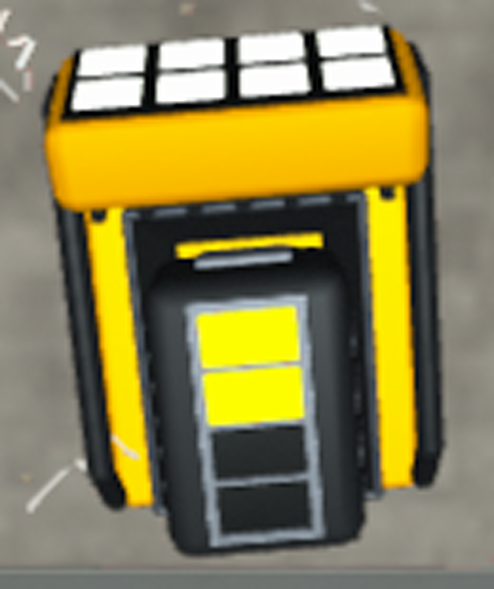

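Call:
drive_tool(
  rows=[
    [[-0.005,0.0025,0],-0.087],
    [[0,0,0.03],0],
    [[0,0,0.03],0],
    [[0,0,0.03],0],
    [[0,0,0.03],0],
    [[0,0,0.024],0],
    [[0,0,0.014],0],
    [[0,0,0.01],0],
    [[0,0,0],0],
    [[0,0,0],0],
  ],
)

```text
t: 3.15
tool_pos: [0.4508, -0.1191, 0.1368]
tool_rot: [-0.135, 3.137, -0.001]
contact_force: [-0.5, 0.1, -0.3]
opening: 0.0643
grip_force: 0.0
```

Call:
drive_tool(
  rows=[
    [[0,0,0],0],
    [[0,0,0],0],
    [[0,0,0],0],
    [[0,0,0],0],
    [[0,0,0],0],
    [[0,0,0],0],
    [[0,0,0],0],
    [[0,0,0],0],
  ],
  jaw=1.0,
  grip_force=45,
)

```text
t: 3.95
tool_pos: [0.4514, -0.1197, 0.1378]
tool_rot: [-0.135, 3.135, -0.003]
contact_force: [1.0, -1.1, 6.4]
opening: 0.0462
grip_force: 46.6
```

Call:
drive_tool(
  rows=[
    [[0,0,-0.01],0],
    [[0,0,-0.02],0],
    [[0,0,-0.03],0],
    [[0,0,-0.03],0],
    [[0,0,-0.03],0],
    [[0,0,0],0],
    [[0,0,0],0],
  ],
)

```text
t: 4.65
tool_pos: [0.4498, -0.1186, 0.2554]
tool_rot: [0.135, -3.138, -0.001]
contact_force: [0.3, 0.4, -4.1]
opening: 0.0468
grip_force: 46.0
```

```bash
python3 - <<'E'
from station import ctrl, vision
from h import *
o=ctrl.get_obs(); print(o["tool_pos"],o["contact_force"],o["opening"])
d=vision.get_image("wrist"); cv2.imwrite("pics/w2.png",d["image"]); pickle.dump(d,open("w2.pkl","wb"))
print(cam(d)[1],ctrl.get_obs()["tool_pos"])
E
```

```text
[ 0.44981266 -0.11859089  0.25540206] [ 0.29949175  0.4271007  -4.07488965] 0.04682342459260609
[ 0.37674181 -0.12532588  0.32556359] [ 0.44927958 -0.11836197  0.25404884]
```

View pics/w2.png

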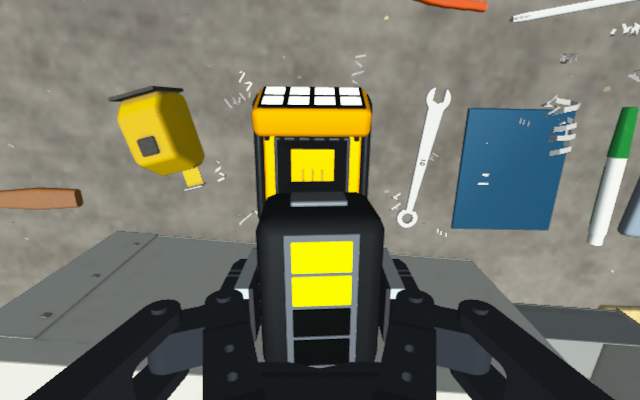

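```bash
python3 - <<'E'
from h import *
d=pickle.load(open("w2.pkl","rb")); im=d["image"]
for n,p,z in (("disp",(322,305),.2205),("yc",(322,274),.2205),("rimL",(277,165),.042),("rimR",(358,165),.042),("rimfar",(317,138),.042),("floorL",(290,165),.014),("floorR",(335,165),.014)): print(n,ray(d,p,z).round(4))
c=blob(mask(im,*HS["yellow"]),(280,230,365,310)); print(rect(d,c,.2205))
c=blob(mask(im,*HS["blue"]),(440,90,590,240)); print(rect(d,c,.004))
E
```

```text
disp [ 0.4478 -0.118   0.2205]
yc [ 0.4354 -0.1191  0.2205]
rimL [ 0.4344 -0.1562  0.042 ]
rimR [ 0.4284 -0.0872  0.042 ]
rimfar [ 0.4087 -0.124   0.042 ]
floorL [ 0.439 -0.147  0.014]
floorR [ 0.4354 -0.105   0.014 ]
((435.5763854980469, -119.3298568725586), (25.47140884399414, 21.100448608398438), 4.94296407699585)
((429.31768798828125, 66.40719604492188), (119.2615737915039, 99.99500274658203), 3.8692548274993896)
```

Call:
drive_tool(
  rows=[
    [[0.001,0.037,0],0],
    [[0.001,0.037,0],0],
    [[0.001,0.037,0],0],
    [[0.001,0.037,0],0],
    [[0.001,0.0376,0],0],
    [[0,0,0],0],
    [[0,0,0.03],0],
    [[0,0,0.03],0],
    [[0,0,0.03],0],
    [[0,0,0.02],0],
  ],
)

```text
t: 5.7
tool_pos: [0.4265, 0.0652, 0.1412]
tool_rot: [0.135, -3.131, -0.0]
contact_force: [-0.5, 0.2, -3.1]
opening: 0.0459
grip_force: 51.6
```

Call:
drive_tool(
  rows=[
    [[0,0,0.01],0],
    [[0,0,0.006],0],
    [[0,0,0.002],0],
    [[0,0,0.001],0],
    [[0,0,0.0],0],
    [[0,0,0.0],0],
  ],
)

```text
t: 6.3
tool_pos: [0.4299, 0.0654, 0.1283]
tool_rot: [-0.135, 3.137, -0.001]
contact_force: [-2.9, -1.8, 4.9]
opening: 0.0454
grip_force: 48.0
```

Call:
drive_tool(
  rows=[
    [[0,0,0],0],
    [[0,0,0],0],
    [[0,0,0],0],
    [[0,0,0],0],
    [[0,0,-0.02],0],
    [[0,0,-0.03],0],
    [[0,0,-0.04],0],
    [[0,0,-0.04],0],
    [[0,0,-0.04],0],
    [[0,0,0],0],
  ],
  jaw=0.25,
)

```text
t: 7.3
tool_pos: [0.4317, 0.0656, 0.3041]
tool_rot: [-0.135, 3.126, -0.001]
contact_force: [0.6, 0.2, 1.0]
opening: 0.0641
grip_force: 0.0
```

Call:
drive_tool(
  rows=[
    [[0,0.034,0],0.05],
    [[0,0.034,0],0.05],
    [[0,0.034,0],0.04],
    [[0,0.034,0],0],
    [[0,0.034,0],0],
    [[0,0,0],0],
    [[0,0,0],0],
  ],
)

```text
t: 8.0
tool_pos: [0.4289, 0.2357, 0.296]
tool_rot: [-0.082, -3.139, 0.001]
contact_force: [-0.5, -0.4, 0.5]
opening: 0.064
grip_force: 0.0
```

```bash
python3 - <<'E'
from station import ctrl, vision
from h import *
o=ctrl.get_obs(); print(o["tool_pos"],o["tool_rot"],o["opening"])
d=vision.get_image("wrist"); cv2.imwrite("pics/w3.png",d["image"]); pickle.dump(d,open("w3.pkl","wb"))
c=blob(mask(d["image"],*HS["green"])); print(cv2.boundingRect(c),rect(d,c,.102))
c=blob(mask(d["image"],*HS["red"])); print(cv2.boundingRect(c),rect(d,c,.102))
E
```

```text
[0.42885567 0.23570182 0.2960119 ] [-8.19423961e-02 -3.13924470e+00  1.45682625e-03] 0.0640112848127661
(311, 169, 27, 60) ((434.99005126953125, 239.17141723632812), (21.519773483276367, 50.64525604248047), 86.60733032226562)
(218, 0, 64, 14) ((291.7402648925781, 194.0471954345703), (43.83821105957031, 8.086786270141602), 86.99482727050781)
```

View pics/w3.png

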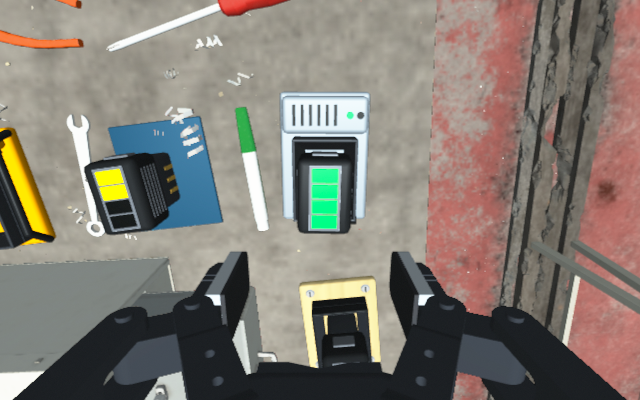

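Call:
drive_tool(
  rows=[
    [[-0.006,0.0035,0],0.007],
    [[0,0,0.03],0],
    [[0,0,0.03],0],
    [[0,0,0.03],0],
    [[0,0,0.03],0],
    [[0,0,0.02],0],
    [[0,0,0.012],0],
    [[0,0,0.0075],0],
    [[0,0,0],0],
    [[0,0,0],0],
  ],
)

```text
t: 9.05
tool_pos: [0.4362, 0.2386, 0.1385]
tool_rot: [0.096, 3.138, 0.001]
contact_force: [0.2, -0.3, 0.1]
opening: 0.0636
grip_force: 0.0
```

Call:
drive_tool(
  rows=[
    [[0,0,0],0],
    [[0,0,0],0],
    [[0,0,0],0],
    [[0,0,0],0],
    [[0,0,0],0],
    [[0,0,0],0],
    [[0,0,0],0],
    [[0,0,0],0],
  ],
  jaw=1.0,
)

```text
t: 9.85
tool_pos: [0.4364, 0.239, 0.1389]
tool_rot: [0.095, 3.138, 0.002]
contact_force: [-0.8, 0.5, 6.3]
opening: 0.0453
grip_force: 47.6
```

Call:
drive_tool(
  rows=[
    [[0,0,-0.01],0],
    [[0,0,-0.02],0],
    [[0,0,-0.03],0],
    [[0,0,-0.035],0],
    [[0,0,-0.03],0],
    [[0,0,0],0],
    [[0,0,0],0],
  ],
)

```text
t: 10.55
tool_pos: [0.4349, 0.2383, 0.2617]
tool_rot: [-0.095, -3.139, 0.001]
contact_force: [-0.2, -0.9, -4.6]
opening: 0.0452
grip_force: 47.6
```

```bash
python3 - <<'E'
from station import ctrl, vision
from h import *
o=ctrl.get_obs(); print(o["tool_pos"],o["tool_rot"],o["opening"])
d=vision.get_image("wrist"); cv2.imwrite("pics/w4.png",d["image"]); pickle.dump(d,open("w4.pkl","wb"))
z=.102+o["tool_pos"][2]-.136
c=blob(mask(d["image"],*HS["green"]),(200,220,450,400)); print(cv2.boundingRect(c),rect(d,c,z))
E
```

```text
[0.43488407 0.23834979 0.2617164 ] [-9.53375094e-02 -3.13933600e+00  6.80705635e-04] 0.04524143755058563
(289, 239, 62, 123) ((431.8173828125, 238.31268310546875), (20.986282348632812, 50.12815856933594), 86.21905517578125)
```

View pics/w4.png

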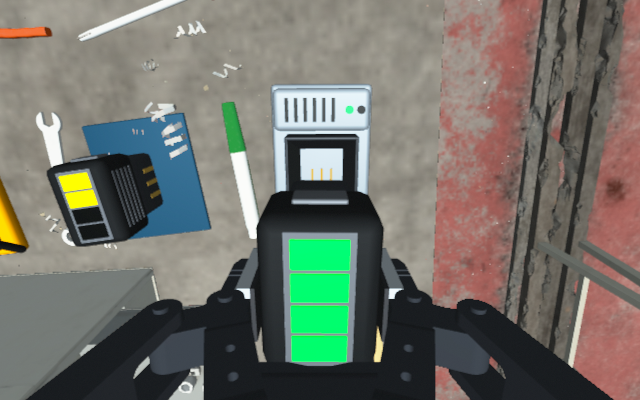

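Call:
drive_tool(
  rows=[
    [[-0.0038,-0.0359,0],0],
    [[-0.0038,-0.0359,0],0],
    [[-0.0038,-0.0359,0],0],
    [[-0.0038,-0.0359,0],0],
    [[-0.0038,-0.0359,0],0],
    [[-0.0038,-0.0359,0],0],
    [[-0.0038,-0.0359,0],0],
    [[-0.0038,-0.0359,0],0],
    [[-0.0038,-0.0359,0],0],
    [[-0.0038,-0.0359,0],0],
  ],
)

```text
t: 11.6
tool_pos: [0.45, -0.1231, 0.2592]
tool_rot: [-0.096, -3.135, -0.003]
contact_force: [1.3, -0.4, -3.4]
opening: 0.0455
grip_force: 48.2
```

Call:
drive_tool(
  rows=[
    [[0,0,0],-0.074],
    [[0,0,0],-0.074],
    [[0,0,0],0],
    [[0,0,0],0],
  ],
)

```text
t: 12.0
tool_pos: [0.4506, -0.1217, 0.2602]
tool_rot: [0.135, -3.135, -0.003]
contact_force: [-0.0, 0.4, -3.3]
opening: 0.0454
grip_force: 48.8
```

```bash
python3 - <<'E'
from station import ctrl, vision
from h import *
o=ctrl.get_obs(); print(o["tool_pos"],o["tool_rot"],o["opening"])
d=vision.get_image("wrist"); cv2.imwrite("pics/w5.png",d["image"]); pickle.dump(d,open("w5.pkl","wb"))
z=.102+o["tool_pos"][2]-.137
c=blob(mask(d["image"],*HS["green"]),(200,220,450,400)); print(cv2.boundingRect(c),rect(d,c,z))
cv2.imwrite("pics/w5c.png",cv2.resize(d["image"][60:240,230:400],None,fx=3.3,fy=3.3,interpolation=cv2.INTER_CUBIC))
E
```

```text
[ 0.45064108 -0.12168722  0.26022733] [ 1.34593712e-01 -3.13524196e+00 -2.77900445e-03] 0.04539611250887029
(289, 239, 62, 123) ((448.1361083984375, -122.18816375732422), (50.50448989868164, 21.18659782409668), 4.5750732421875)
```

View pics/w5c.png

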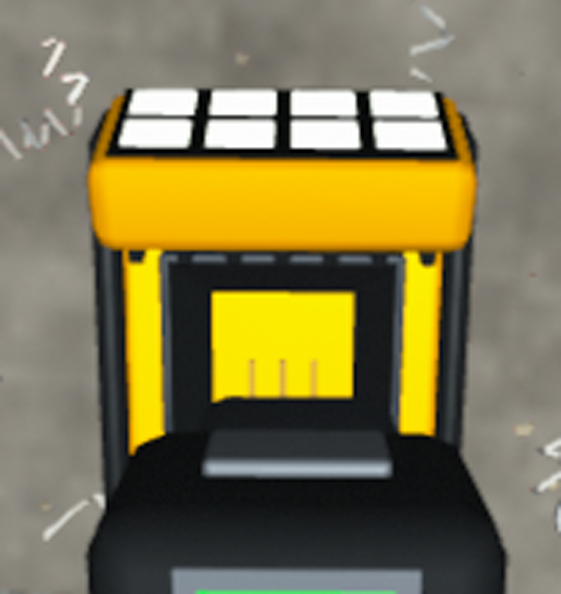

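```bash
python3 - <<'E'
from h import *
d=pickle.load(open("w5.pkl","rb")); 
R=lambda x,y,z: ray(d,(230+x/3.3,60+y/3.3),z)[:2]
u=np.array([np.cos(.087),np.sin(.087)])
f=(R(211,291,.014)+R(355,291,.014))/2; r=(R(165,258,.042)+R(403,258,.042))/2
print(f+.03*u, r+.039*u, np.linalg.norm(R(211,291,.014)-R(355,291,.014)),np.linalg.norm(R(165,258,.042)-R(403,258,.042)))
E
```

```text
[ 0.4518296  -0.12449003] [ 0.44842307 -0.12427122] 0.041000818476298766 0.06124867918224615
```

Call:
drive_tool(
  rows=[
    [[-0.0016,-0.0022,0],0],
    [[0,0,0.03],0],
    [[0,0,0.03],0],
    [[0,0,0.02],0],
    [[0,0,0.015],0],
    [[0,0,0.01],0],
    [[0,0,0.01],0],
    [[0,0,0.005],0],
    [[0,0,0.003],0],
    [[0,0,0],0],
  ],
)

```text
t: 13.05
tool_pos: [0.4534, -0.1242, 0.1395]
tool_rot: [-0.137, 3.138, -0.0]
contact_force: [1.1, -0.1, -3.3]
opening: 0.0453
grip_force: 48.7
```

Call:
drive_tool(
  rows=[
    [[0,0,0.001],0],
    [[0,0,0.001],0],
    [[0,0,0],0],
    [[0,0,0],0],
  ],
)

```text
t: 13.45
tool_pos: [0.4539, -0.1245, 0.1389]
tool_rot: [-0.137, 3.137, -0.001]
contact_force: [-3.4, 1.1, 6.3]
opening: 0.0455
grip_force: 49.5
```

Call:
drive_tool(
  rows=[
    [[0,0,0],0],
    [[0,0,0],0],
    [[0,0,0],0],
    [[0,0,0],0],
    [[0,0,-0.02],0],
    [[0,0,-0.03],0],
    [[0,0,-0.04],0],
    [[0,0,-0.04],0],
    [[0,0,-0.03],0],
    [[0,0,0],0],
  ],
  jaw=0.25,
)

```text
t: 14.45
tool_pos: [0.4552, -0.125, 0.3034]
tool_rot: [-0.137, 3.129, -0.007]
contact_force: [0.3, -0.0, 0.3]
opening: 0.0639
grip_force: 0.0
```

```bash
python3 - <<'E'
from station import ctrl, vision
from h import *
o=ctrl.get_obs(); print(o["tool_pos"],o["tool_rot"],o["opening"])
d=vision.get_image("wrist"); cv2.imwrite("pics/w6.png",d["image"]); pickle.dump(d,open("w6.pkl","wb"))
c=blob(mask(d["image"],*HS["green"]),(200,100,450,400)); print(cv2.boundingRect(c),rect(d,c,.102))
E
```

```text
[ 0.45521443 -0.12503651  0.30340027] [-0.13669218  3.12931513 -0.00745591] 0.06393780730767273
(309, 154, 26, 60) ((452.35009765625, -124.44929504394531), (50.868675231933594, 21.065542221069336), 4.479519844055176)
```

Call:
drive_tool(
  rows=[
    [[0,0,0],0.087],
    [[0,0.04,0],0],
    [[0,0.042,0],0],
    [[0,0.042,0],0],
    [[0,0.042,0],0],
    [[0,0.042,0],0],
    [[0,0.042,0],0],
    [[0,0.042,0],0],
    [[0,0.042,0],0],
    [[0,0.04,0],0],
  ],
)

```text
t: 15.5
tool_pos: [0.4521, 0.2515, 0.2951]
tool_rot: [0.001, -3.139, 0.002]
contact_force: [0.6, -0.3, -0.1]
opening: 0.0639
grip_force: 0.0
```

Call:
drive_tool(
  rows=[
    [[-0.036,0,0],0],
    [[-0.036,0,0],0],
    [[-0.036,0,0],0],
    [[-0.036,0,0],0],
    [[0,0,0],0],
    [[0,0,0],0],
    [[0,0,0],0],
  ],
)

```text
t: 16.2
tool_pos: [0.596, 0.2498, 0.2961]
tool_rot: [0.001, -3.139, 0.001]
contact_force: [-1.0, 0.6, 0.4]
opening: 0.064
grip_force: 0.0
```

```bash
python3 - <<'E'
from station import ctrl, vision
from h import *
o=ctrl.get_obs(); print(o["tool_pos"],o["tool_rot"],o["opening"])
d=vision.get_image("wrist"); cv2.imwrite("pics/w7.png",d["image"]); pickle.dump(d,open("w7.pkl","wb"))
c=blob(mask(d["image"],*HS["red"]),(200,80,450,300)); print(cv2.boundingRect(c),rect(d,c,.102))
E
```

```text
[0.59603972 0.24981681 0.29611432] [ 6.56033372e-04 -3.13924646e+00  7.98512100e-04] 0.06399523821080436
(310, 199, 25, 14) ((607.415283203125, 251.95706176757812), (10.90185546875, 20.121076583862305), 2.7439279556274414)
```

View pics/w7.png

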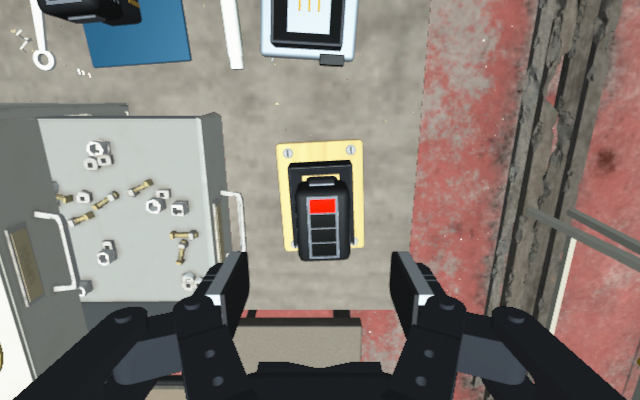

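Call:
drive_tool(
  rows=[
    [[-0.0315,0.003,0],-0.047],
    [[0,0,0.03],0],
    [[0,0,0.03],0],
    [[0,0,0.03],0],
    [[0,0,0.03],0],
    [[0,0,0.02],0],
    [[0,0,0.012],0],
    [[0,0,0.007],0],
    [[0,0,0],0],
    [[0,0,0],0],
  ],
)

```text
t: 17.25
tool_pos: [0.6293, 0.2531, 0.1399]
tool_rot: [-0.074, 3.139, 0.001]
contact_force: [-0.1, -0.7, 0.4]
opening: 0.0643
grip_force: 0.0
```

Call:
drive_tool(
  rows=[
    [[0,0,0],0],
    [[0,0,0],0],
    [[0,0,0],0],
    [[0,0,0],0],
    [[0,0,0],0],
    [[0,0,0],0],
    [[0,0,0],0],
    [[0,0,0],0],
  ],
  jaw=1.0,
)

```text
t: 18.05
tool_pos: [0.6298, 0.2531, 0.1403]
tool_rot: [-0.074, 3.138, 0.001]
contact_force: [-0.2, 0.5, 5.8]
opening: 0.0454
grip_force: 48.4
```

Call:
drive_tool(
  rows=[
    [[0,0,-0.01],0],
    [[0,0,-0.02],0],
    [[0,0,-0.03],0],
    [[0,0,-0.035],0],
    [[0,0,-0.03],0],
    [[0,0,0],0],
    [[0,0,0],0],
  ],
)

```text
t: 18.75
tool_pos: [0.6282, 0.2527, 0.2624]
tool_rot: [0.074, -3.14, 0.0]
contact_force: [0.5, -0.3, -4.8]
opening: 0.0452
grip_force: 47.8
```

```bash
python3 - <<'E'
from station import ctrl, vision
from h import *
o=ctrl.get_obs(); print(o["tool_pos"],o["tool_rot"],o["opening"])
d=vision.get_image("wrist"); cv2.imwrite("pics/w8.png",d["image"]); pickle.dump(d,open("w8.pkl","wb"))
z=.102+.124
c=blob(mask(d["image"],*HS["red"]),(200,220,450,400)); print(cv2.boundingRect(c),rect(d,c,z))
E
```

```text
[0.62824592 0.25274102 0.26243696] [ 7.41806356e-02 -3.13969913e+00  4.91254764e-04] 0.04520372583077728
(290, 235, 60, 31) ((605.46826171875, 251.467041015625), (11.187582015991211, 20.46684455871582), 1.463274359703064)
```

Call:
drive_tool(
  rows=[
    [[0.032,-0.0008,0],0],
    [[0.032,-0.0008,0],0],
    [[0.032,-0.0008,0],0],
    [[0.032,-0.0008,0],0],
    [[0.032,-0.0008,0],0],
    [[0.032,-0.0007,0],0],
    [[0,0,0],0.054],
    [[0,0,0],0.054],
    [[0,0,0],0],
    [[0,0,0],0],
  ],
)

```text
t: 19.8
tool_pos: [0.4363, 0.2388, 0.2611]
tool_rot: [-0.094, -3.137, 0.002]
contact_force: [-0.2, -0.4, -2.9]
opening: 0.0453
grip_force: 47.5
```

```bash
python3 - <<'E'
from station import ctrl, vision
from h import *
o=ctrl.get_obs(); print(o["tool_pos"],o["tool_rot"],o["opening"])
d=vision.get_image("wrist"); pickle.dump(d,open("w9.pkl","wb"))
z=.102+.124
c=blob(mask(d["image"],*HS["red"]),(200,220,450,400)); print(cv2.boundingRect(c),rect(d,c,z))
cv2.imwrite("pics/w9c.png",cv2.resize(d["image"][60:240,230:400],None,fx=3.3,fy=3.3,interpolation=cv2.INTER_CUBIC))
E
```

```text
[0.43630533 0.23876297 0.26112239] [-9.36708204e-02 -3.13655840e+00  2.36457273e-03] 0.04532493927293814
(290, 236, 60, 29) ((412.82513427734375, 240.03076171875), (20.29512596130371, 10.498157501220703), 86.60469055175781)
```

View pics/w9c.png

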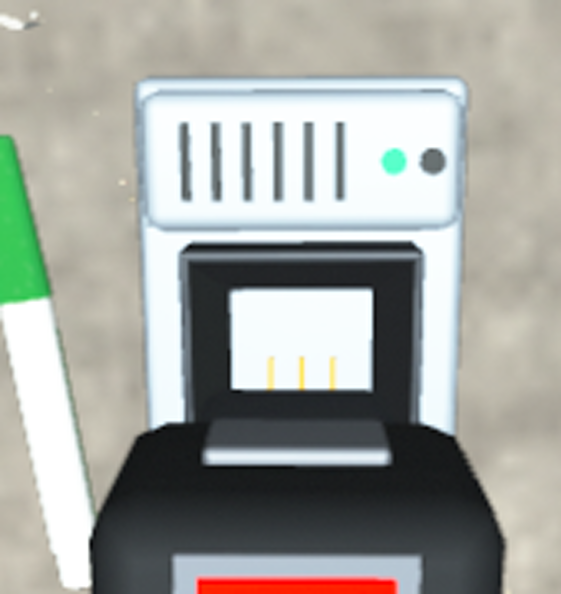

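```bash
python3 - <<'E'
from h import *
d=pickle.load(open("w9.pkl","rb")); 
R=lambda x,y,z: ray(d,(230+x/3.3,60+y/3.3),z)[:2]
a=-.06; u=np.array([np.cos(a),np.sin(a)])
f=(R(230,289,.014)+R(373,289,.014))/2; r=(R(185,257,.042)+R(420,257,.042))/2
print(f+.03*u, r+.039*u, np.array([.4128,.2400])+.0197*u)
E
```

```text
[0.43689363 0.24036441] [0.43382241 0.24063034] [0.43246455 0.23881871]
```

Call:
drive_tool(
  rows=[
    [[-0.003,0.0016,0],0],
    [[0,0,0.03],0],
    [[0,0,0.03],0],
    [[0,0,0.02],0],
    [[0,0,0.015],0],
    [[0,0,0.01],0],
    [[0,0,0.01],0],
    [[0,0,0.005],0],
    [[0,0,0.003],0],
    [[0,0,0],0],
  ],
)

```text
t: 20.85
tool_pos: [0.4406, 0.2407, 0.1408]
tool_rot: [0.095, 3.139, 0.001]
contact_force: [0.0, -0.7, -3.6]
opening: 0.0453
grip_force: 47.8
```

Call:
drive_tool(
  rows=[
    [[0,0,0.001],0],
    [[0,0,0.001],0],
    [[0,0,0],0],
    [[0,0,0],0],
  ],
)

```text
t: 21.25
tool_pos: [0.4408, 0.2408, 0.1403]
tool_rot: [0.095, 3.139, 0.001]
contact_force: [-3.3, -1.0, 5.9]
opening: 0.0454
grip_force: 48.6
```

Call:
drive_tool(
  rows=[
    [[0,0,0],0],
    [[0,0,0],0],
    [[0,0,0],0],
    [[0,0,0],0],
    [[0,0,-0.02],0],
    [[0,0,-0.03],0],
    [[0,0,-0.04],0],
    [[0,0,-0.04],0],
    [[0,0,-0.03],0],
    [[0,0,0],0],
  ],
  jaw=0.25,
)

```text
t: 22.25
tool_pos: [0.4423, 0.2413, 0.3046]
tool_rot: [0.095, 3.13, 0.006]
contact_force: [0.7, -0.4, 0.3]
opening: 0.0641
grip_force: 0.0
```

```bash
python3 - <<'E'
from station import ctrl, vision
from h import *
o=ctrl.get_obs(); print(o["tool_pos"],o["tool_rot"])
d=vision.get_image("wrist"); cv2.imwrite("pics/w10.png",d["image"])
c=blob(mask(d["image"],*HS["red"]),(200,80,450,300)); print(cv2.boundingRect(c),rect(d,c,.102))
E
```

```text
[0.442286   0.24127671 0.30462225] [0.09513022 3.13020565 0.0062512 ]
(305, 152, 25, 14) ((418.18890380859375, 241.80880737304688), (19.627843856811523, 10.709096908569336), 86.47244262695312)
```

Call:
drive_tool(
  rows=[
    [[0,-0.035,0],0],
    [[0,-0.035,0],0],
    [[0,-0.035,0],0],
    [[0,-0.035,0],0],
    [[0,-0.034,0],0],
    [[0,0,0],-0.074],
    [[0,0,0],-0.074],
    [[0,0,0],0],
    [[0,0,0],0],
  ],
)

```text
t: 23.2
tool_pos: [0.4292, 0.0669, 0.297]
tool_rot: [0.135, -3.136, -0.0]
contact_force: [0.1, 0.7, -0.5]
opening: 0.0641
grip_force: 0.0
```

```bash
python3 - <<'E'
from station import ctrl, vision
from h import *
o=ctrl.get_obs(); print(o["tool_pos"],o["tool_rot"])
d=vision.get_image("wrist"); cv2.imwrite("pics/w11.png",d["image"])
c=blob(mask(d["image"],*HS["yellow"]),(250,80,390,300)); print(cv2.boundingRect(c),rect(d,c,.092))
E
```

```text
[0.42921461 0.06685963 0.29699368] [ 1.34515463e-01 -3.13640834e+00 -1.60254900e-04]
(302, 159, 25, 29) ((415.8880615234375, 61.24610900878906), (23.841136932373047, 20.19875717163086), 4.902973651885986)
```

Call:
drive_tool(
  rows=[
    [[-0.0007,-0.004,0],0],
    [[0,0,0.03],0],
    [[0,0,0.03],0],
    [[0,0,0.03],0],
    [[0,0,0.03],0],
    [[0,0,0.025],0],
    [[0,0,0.015],0],
    [[0,0,0.0085],0],
    [[0,0,0],0],
    [[0,0,0],0],
  ],
)

```text
t: 24.25
tool_pos: [0.4313, 0.0629, 0.1307]
tool_rot: [-0.137, 3.137, -0.0]
contact_force: [-0.0, 1.0, 0.4]
opening: 0.0639
grip_force: 0.0
```

Call:
drive_tool(
  rows=[
    [[0,0,0],0],
    [[0,0,0],0],
    [[0,0,0],0],
    [[0,0,0],0],
    [[0,0,0],0],
    [[0,0,0],0],
    [[0,0,0],0],
    [[0,0,0],0],
  ],
  jaw=1.0,
)

```text
t: 25.05
tool_pos: [0.4318, 0.063, 0.1314]
tool_rot: [-0.137, 3.136, 0.0]
contact_force: [0.3, 1.1, 5.8]
opening: 0.0454
grip_force: 47.4
```

Call:
drive_tool(
  rows=[
    [[0,0,-0.01],0],
    [[0,0,-0.02],0],
    [[0,0,-0.03],0],
    [[0,0,-0.035],0],
    [[0,0,-0.04],0],
    [[0,0,0],0],
    [[0,0,0],0],
  ],
)

```text
t: 25.75
tool_pos: [0.4305, 0.0629, 0.2652]
tool_rot: [-0.137, 3.138, -0.0]
contact_force: [-1.2, -0.4, -4.0]
opening: 0.045
grip_force: 46.9
```

Call:
drive_tool(
  rows=[
    [[0,0,0],0.04],
    [[0,0.036,0],0],
    [[0,0.036,0],0],
    [[0,0.036,0],0],
    [[0,0.036,0],0],
    [[0,0.036,0],0],
    [[0,0,0],0],
  ],
)

```text
t: 26.45
tool_pos: [0.4202, 0.2453, 0.2617]
tool_rot: [0.081, -3.135, 0.001]
contact_force: [-0.5, -0.3, -3.3]
opening: 0.0458
grip_force: 48.2
```

Call:
drive_tool(
  rows=[
    [[-0.034,0,0],0],
    [[-0.034,0,0],0],
    [[-0.034,0,0],0],
    [[-0.034,0,0],0],
    [[-0.034,0,0],0],
    [[-0.034,0,0],0],
    [[-0.0025,0,0],0],
    [[0,0,0],0],
    [[0,0,0],0],
  ],
)

```text
t: 27.35
tool_pos: [0.6272, 0.2519, 0.263]
tool_rot: [0.074, -3.137, 0.002]
contact_force: [0.1, -0.0, -2.4]
opening: 0.0451
grip_force: 48.3
```

```bash
python3 - <<'E'
from station import ctrl, vision
from h import *
o=ctrl.get_obs(); print(o["tool_pos"],o["tool_rot"],o["opening"])
d=vision.get_image("wrist"); pickle.dump(d,open("w12.pkl","wb"))
c=blob(mask(d["image"],*HS["yellow"]),(280,225,365,330)); print(cv2.boundingRect(c),rect(d,c,.226))
cv2.imwrite("pics/w12c.png",cv2.resize(d["image"][60:240,230:400],None,fx=3.3,fy=3.3,interpolation=cv2.INTER_CUBIC))
E
```

```text
[0.62716461 0.25193185 0.26296324] [ 7.37153231e-02 -3.13702338e+00  1.51588262e-03] 0.045080468584939054
(289, 234, 61, 62) ((610.3786010742188, 250.80589294433594), (23.924259185791016, 20.74280548095703), 2.712841510772705)
```

View pics/w12c.png

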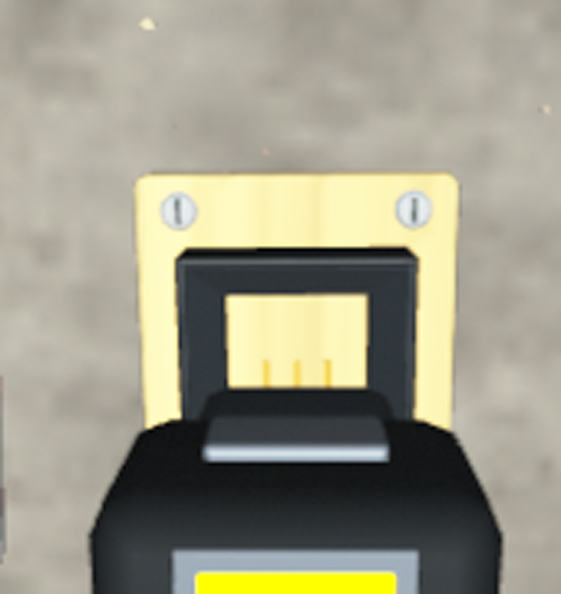

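```bash
python3 - <<'E'
from h import *
d=pickle.load(open("w12.pkl","rb")); 
R=lambda x,y,z: ray(d,(230+x/3.3,60+y/3.3),z)[:2]
a=.047; u=np.array([np.cos(a),np.sin(a)])
f=(R(226,294,.014)+R(368,294,.014))/2; r=(R(180,261,.042)+R(415,261,.042))/2
print(f+.03*u, r+.039*u, np.array([.6104,.2508])+.0131*u)
E
```

```text
[0.62925062 0.25246467] [0.62571656 0.25235751] [0.62348553 0.25141547]
```

Call:
drive_tool(
  rows=[
    [[-0.004,0.001,0],0],
    [[0,0,0.03],0],
    [[0,0,0.03],0],
    [[0,0,0.02],0],
    [[0,0,0.015],0],
    [[0,0,0.01],0],
    [[0,0,0.01],0],
    [[0,0,0.005],0],
    [[0,0,0.003],0],
    [[0,0,0],0],
  ],
)

```text
t: 28.4
tool_pos: [0.6326, 0.2537, 0.1421]
tool_rot: [-0.074, 3.14, 0.0]
contact_force: [0.2, 0.1, -4.1]
opening: 0.0449
grip_force: 48.3
```

Call:
drive_tool(
  rows=[
    [[0,0,0.001],0],
    [[0,0,0.001],0],
    [[0,0,0],0],
    [[0,0,0],0],
  ],
)

```text
t: 28.8
tool_pos: [0.633, 0.2538, 0.1414]
tool_rot: [-0.074, 3.139, 0.001]
contact_force: [-1.5, -1.0, 4.8]
opening: 0.0454
grip_force: 49.0
```

Call:
drive_tool(
  rows=[
    [[0,0,0],0],
    [[0,0,0],0],
    [[0,0,0],0],
    [[0,0,0],0],
    [[0,0,-0.02],0],
    [[0,0,-0.03],0],
    [[0,0,-0.04],0],
    [[0,0,-0.04],0],
    [[0,0,-0.03],0],
    [[0,0,0],0],
  ],
  jaw=0.25,
)

```text
t: 29.8
tool_pos: [0.6345, 0.2543, 0.3072]
tool_rot: [-0.074, 3.13, 0.004]
contact_force: [0.8, 0.1, 1.3]
opening: 0.0643
grip_force: 0.0
```

Call:
drive_tool(
  rows=[
    [[0.02,0,0],0],
    [[0.02,0,0],0],
    [[0,0,0],0],
    [[0,0,0],0],
    [[0,0,0],0],
  ],
)

```text
t: 30.3
tool_pos: [0.5929, 0.2517, 0.2992]
tool_rot: [0.074, -3.14, 0.0]
contact_force: [1.0, 0.7, 0.6]
opening: 0.0641
grip_force: 0.0
```

```bash
python3 - <<'E'
from station import ctrl, vision
from h import *
d=vision.get_image("wrist"); cv2.imwrite("pics/w13.png",d["image"])
c=blob(mask(d["image"],*HS["yellow"]),(250,80,390,300)); print(cv2.boundingRect(c),rect(d,c,.102))
d=vision.get_image("scene"); cv2.imwrite("pics/s13.png",d["image"])
d=vision.get_image("top"); a=pickle.load(open("top0.pkl","rb"))["image"]; b=d["image"]
cv2.imwrite("pics/t13.png",np.hstack([cv2.resize(b[100:300,160:480],None,fx=2.4,fy=2.4)]))
for n,roi in (("green",(350,190,410,250)),("red",(180,205,225,265))):
    c=blob(mask(b,*HS[n]),roi); print(n,rect(d,c,.102))
E
```

```text
(308, 206, 25, 27) ((617.46728515625, 253.32029724121094), (23.38178253173828, 20.50142478942871), 2.6872506141662598)
green ((450.771484375, -125.10944366455078), (48.41792678833008, 19.931325912475586), 3.0897953510284424)
red ((417.14739990234375, 240.74713134765625), (14.153264045715332, 5.933033466339111), 88.95108032226562)
```

View pics/t13.png

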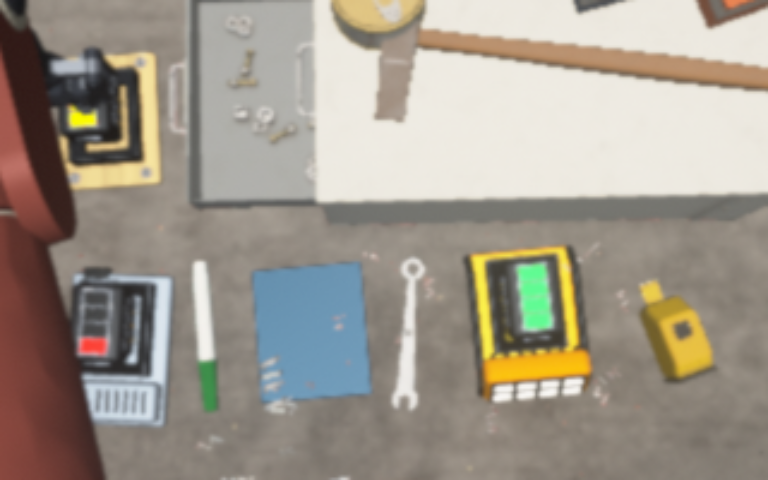

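View pics/s13.png

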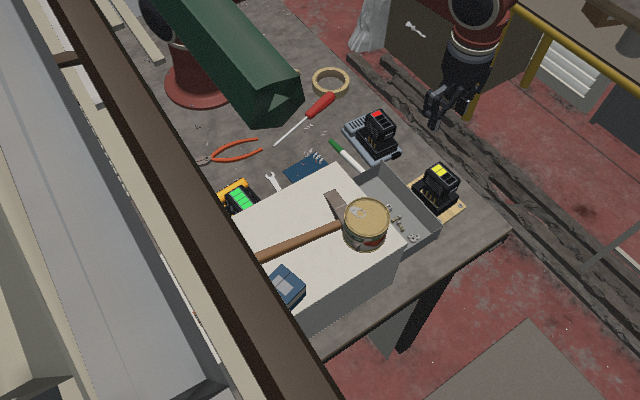

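```bash
python3 -c "
from station import ctrl
print(ctrl.finish_job())"
```

```text
the job is handed in; nothing more can be done
None
```

The job is handed in: the full pack is in the lamp, the flat one in the charger and the half-charged one in the holder, all standing released, about 2 mm or less from the measured well middles. The tape measure, marker and spanner look unmoved in the last pictures, and it took about 30 s of the 104 s allowed; no verdict came back.

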